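# Stack a post frame on its base frame

## Robot

A 6-joint arm with a two-finger parallel gripper is mounted at the origin on a cart in front of the work surface, level with it; the furniture and walls round the work are solid. World frame = base frame: x ahead of the robot, y to its left, z up, the work surface at z = 0. Lengths are in m, angles in rad, forces in N, time in s.
With the tool pointing down it reaches from about 0.35 to 0.925 m from the base axis. Payload 6.4 kg.
Tool frame: the origin (TCP) lies at the very end of the fingers, on their centre line; the grasp point (between the pads) lies 19 mm behind it (arm.grasp_offset is the distance from the TCP to the grasp point, in m); z points along the fingers, y is the line along which they close (so a half turn about z gives the same grasp; the last joint's range is limited). The gripper opens to 85 mm and grips with 20 to 120 N. Pads are 22 mm wide; open, the fingers measure 114 mm over their backs; the gripper's body (76 mm by 85 mm) begins 54 mm behind the grasp point. The pads swing forward as they close: fully open they stand 13 mm farther back than shut.
Start: joints at [-1.421, 0.245, 1.558, -0, 1.339, -0.174], TCP at [0.207, -0.616, 0.206] pointing down, gripper open.
Joint ranges: [-3.13, 3.13], [-1.02, 2.26], [0.13, 2.54], [-0.95, 4.09], [0.21, 2.88], [-2.74, 2.74]. Speed limits (rad/s): [2.57, 2.57, 3.14, 3.14, 3.14, 3.14].

## Interface

Orientations are given as a 3x3 rotation matrix whose columns are the frame's x, y, z axes.
In Python, from workcell import arm, cams, order gives the robot as it stands.
- The arm moves only by the shell command python3 -m crank 'ROWS'. ROWS is JSON, a list of rows, each a list of 3 entries, a list of its own where there are three numbers: the gripper's target within -1 to 1 (fully open at 1, half-way at 0, shut at -1), then the shift along the tool's x, y, z in mm, then the turn about the tool's z in rad. A call has 1 to 20 rows; each row is the pose to reach, as a shift and turn from the pose commanded when the call began, along the tool's axes at that moment; what a row does not reach only later rows make up. A row lasts 1/10 s, in which the tool goes at most 50 mm and 8.59 degrees, less where a joint would pass 70% of its speed; a pose out of reach is approached as far as the arm can. A call with a gripper value outside its range is refused whole. The fingers move at their own pace and stop on an object; the grip force is fixed at half the most. Time passes only in rows, so rows that repeat a pose let the fingers close. It gives the time, the measured TCP pose, the force, the opening and the grip force at its end, in the units of the state.
- arm.state(): the state, without advancing time (a new reading comes with each control period).
- cams.camera(name): name is "side" or "top"; returns a dict with "pixels" (480x640x3 uint8, red, green, blue), "fovy" (degrees; the focal length in pixels is half the picture's height over the tangent of half this angle, whatever the lens; pixels are square), "cx", "cy" (the principal point, pixels), "dist_coeffs" ([k1, k2, p1, p2, k3] as OpenCV has them; the pictures are not rectified), "world_from_camera" (4x4, takes a point from camera to world coordinates). Camera axes: x right, y down, z forward; pixel columns grow to the right and rows downward; lengths in m; the calibration is good to about 2 mm. A picture is of the moment at which its call begins. There is no depth.
- order.sign_off(): hands the job in; it is judged then, once.
The state is a dict: "time": time; "joint_positions": joint angles; "joint_velocities": joint speeds; "effort": joint torques, N m; "tool_pos": TCP position; "tool_rot": TCP orientation; "force": force on the tool from outside, world axes, zero at the start; "moment": the same for the moment, N m; "width": opening from 0.0 (shut) to 1.0 (fully open); "finger_force": force on a finger pad.
Only numpy, scipy, OpenCV 4.12 (cv2) and the standard library are available. Lean on these libraries where they do the work, as an engineer would, in place of code of your own. Each camera call takes 0.05 s, during which the arm holds its last target. There are 200 camera calls.

## Task

Stack the blue frame with the lifting handle on the loaded blue base frame, so that its four corner posts stand fully home in the four flared corner cups, and let go. Set it down gently rather than dropping it, and leave the smaller yellow frame where it stands.

Things in the scene. Friction and masses are not known exactly. Their poses are not given: they have to be found in the camera images.
- blue_frame: Blue welded frame, loose, 0.4 to 0.8 kg, on four 18 mm square corner posts with black plugs (14 mm square) as feet. Origin at the centre between the feet, on the bench; z up. Post centres at x = +-55 mm, y = +-80 mm (half a turn makes no difference). Deck top at z = 85 mm; a 33 mm gap above it to the handle bar, whose top (132 mm) is highest. Left or right of the yellow one.
- blue_grip (a point): Middle of the blue frame's dark steel handle bar, 125 mm above the frame's origin and over it; axes as the frame's. The bar is 14 mm square and runs along x, 96 mm long on two legs (70 mm free between them); pinch it from above with the fingers closing along y. Nothing else stands above the deck.
- base_frame: Low blue base frame, 3 kg, loose; a grey angle offcut lies on its deck, lower than the cup mouths. Origin at bench level in the middle, z up. Four cups centred at x = +-55, y = +-80 mm: floor z = 44 mm, inside 30 mm square, walls to z = 69, then a bright flare to 48 mm wide at the mouth, z = 81 mm. Posts home: blue origin 44 mm above this one, within 8 mm of its axis, long sides alike.
- yellow_frame: Bystander: a smaller yellow frame of the same make, loose, with post centres only 80 mm (x) by 110 mm (y) apart, so that it does not fit the base; its handle bar, its highest part, reaches z = 132 mm. Origin at bench level in the centre between its feet.

How it is judged:
At the end, for the whole second after the job is handed in: The blue frame stands upright (within 0.1 rad) and at rest on the upright base frame with its posts in the cups: its origin 38 to 50 mm above the base's origin and within 15 mm of it sideways, its sides parallel to the base's within 0.18 rad (z of blue_frame in the frame of base_frame between 0.038 and 0.05 m and horizontal distance between blue_frame and base_frame below 0.015 m and angle between the x axis of blue_frame and the x axis of base_frame, either way round below 0.18 rad and angle between each of blue_frame, base_frame's own z axis and vertical below 0.1 rad and linear speed of blue_frame below 0.02 m/s); the robot touches nothing.
It fails at once if the blue frame is dropped into the cups (over 0.5 m/s with its feet below the cup mouths) (linear speed of blue_frame above 0.5 m/s and horizontal distance between blue_frame and base_frame below 0.03 m and z of blue_frame in the frame of base_frame below 0.08 m).
It fails at once if the yellow frame is moved by more than 40 mm (distance of yellow_frame from where it was at the start of the episode above 0.04 m).
It also fails if it takes over 40 s, if anything falls off the work surface, if the arm or the gripper's body presses on something with over 40 N, if the wrist force passes 120 N, or if a joint passes its speed limit or range.

## Working session

There is one attempt and no reset: what is moved stays moved. The work goes in short steps, Python scripts to look and compute and a shell command to move; the robot and the scene stay as the last step left them, time stands still between calls to the robot, and variables do not carry over. Pictures are saved under pics/ and viewed, at most 10 in all, crops included, and the job is handed in when it is done.

```bash
mkdir -p pics; cat > h.py <<'E'
import numpy as np, cv2
from workcell import arm, cams, order
def K(c):
    f=240/np.tan(np.radians(c["fovy"])/2); return np.array([[f,0,c["cx"]],[0,f,c["cy"]],[0,0,1.]])
def snap(n,fn=None):
    c=cams.camera(n)
    if fn: cv2.imwrite(fn,c["pixels"][:,:,::-1])
    return c
def cast(c,uv,z):
    uv=np.array(uv,float).reshape(-1,1,2)
    p=cv2.undistortPoints(uv,K(c),np.array(c["dist_coeffs"],float))[:,0]
    T=np.array(c["world_from_camera"]); d=np.c_[p,np.ones(len(p))]@T[:3,:3].T; o=T[:3,3]
    return o+d*((z-o[2])/d[:,2])[:,None]
def proj(c,P):
    T=np.linalg.inv(np.array(c["world_from_camera"])); 
    return cv2.projectPoints(np.array(P,float).reshape(-1,1,3),cv2.Rodrigues(T[:3,:3])[0],T[:3,3],K(c),np.array(c["dist_coeffs"],float))[0][:,0]
E
python3 - <<'E'
from h import *
for n in("top","side"):
    c=snap(n,f"pics/{n}0.png"); print(n,c["fovy"],np.round(c["world_from_camera"],3).tolist(),c["dist_coeffs"])
s=arm.state();print(s["time"],s["tool_pos"],s["tool_rot"],s["force"])
E
```

```text
top 49.59950760535474 [[-0.011, -0.998, 0.064, 0.462], [-1.0, 0.011, -0.007, -0.087], [0.006, -0.064, -0.998, 1.122], [0.0, 0.0, 0.0, 1.0]] [-0.15265689  0.          0.          0.          0.        ]
side 57.533821772610374 [[0.997, -0.02, 0.071, 0.48], [-0.073, -0.373, 0.925, -0.876], [0.008, -0.928, -0.373, 0.41], [0.0, 0.0, 0.0, 1.0]] [-0.03738669  0.          0.          0.          0.        ]
0.1 [ 0.20675014 -0.61567194  0.20488774] [[ 9.48031505e-01  3.18176381e-01 -2.37481701e-04]
 [ 3.18176303e-01 -9.48029979e-01  1.73162709e-03]
 [ 3.25823068e-04 -1.71719808e-03 -9.99998473e-01]] [ 0.09280128 -0.33687152 -0.06047269]
```

View pics/top0.png

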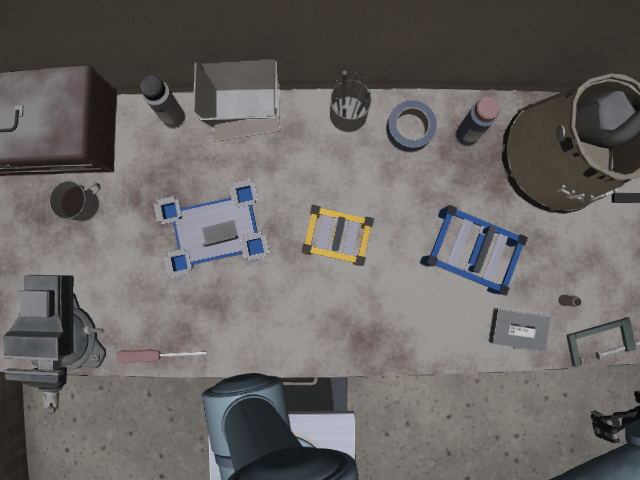

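View pics/side0.png

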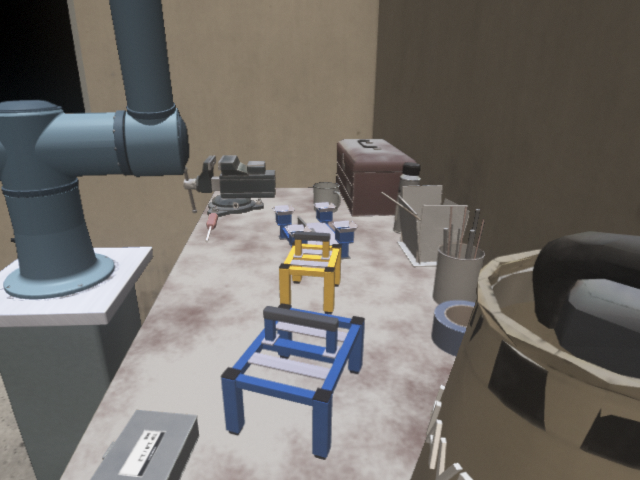

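The top view shows the base at about (213,228), the yellow frame at (338,236) and the blue frame at (475,248). The side view agrees, with blue nearest. I'll enlarge the blue frame and the base to pick corners.

```bash
python3 - <<'E'
import cv2,numpy as np
i=cv2.imread("pics/top0.png")
a=cv2.resize(i[170:290,140:280],None,fx=5,fy=5,interpolation=cv2.INTER_CUBIC)
b=cv2.resize(i[190:310,410:540],None,fx=5,fy=5,interpolation=cv2.INTER_CUBIC)
cv2.imwrite("pics/a.png",a);cv2.imwrite("pics/b.png",b)
E
```

```text
(no output)
```

View pics/a.png

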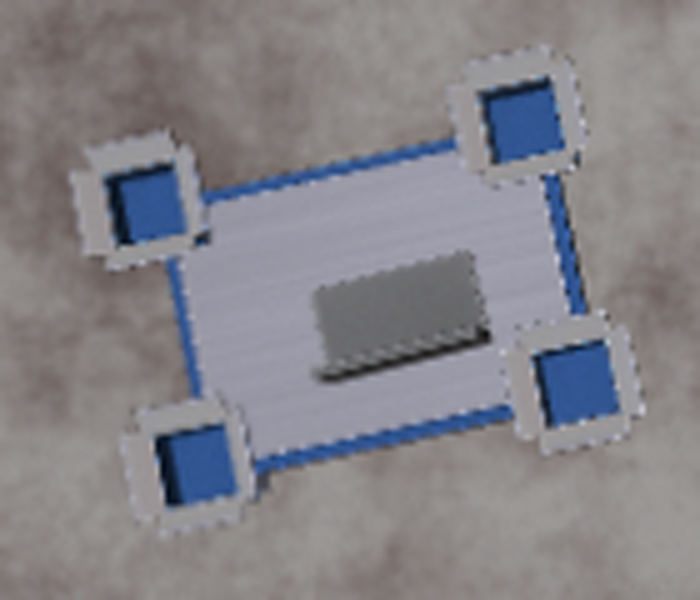

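View pics/b.png

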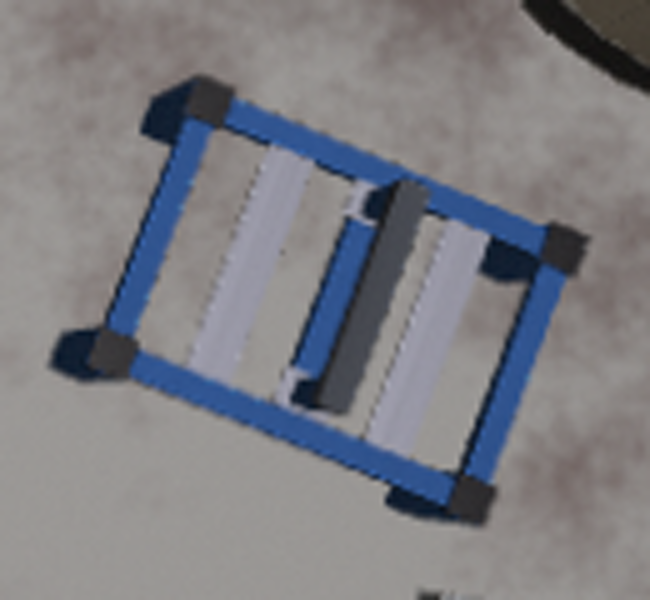

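In the crops, the blue frame's four black caps are at crop positions (211,101), (564,250), (113,351) and (472,499), with the bar's middle at (374,296). The cup mouths are centred at (140,200), (518,116), (574,382) and (188,465).

```bash
cat > m.py <<'E'
from h import *
def rep(name,P):
    # order: UL,UR,LR,LL in the picture
    c=P.mean(0); d=[np.linalg.norm(P[i]-P[i-1]) for i in range(4)]
    v=(P[1]-P[0])+(P[2]-P[3]); w=(P[0]-P[3])+(P[1]-P[2])
    print(name,c.round(4),"sides",np.round(d,3),"angles of long, short",np.degrees([np.arctan2(v[1],v[0]),np.arctan2(w[1],w[0])]).round(2)); return c
E
python3 - <<'E'
from m import *
c=snap("top")
f=lambda p,o:(np.array(p,float)+.5)/5-.5+np.array(o)
B=cast(c,f([(211,101),(564,250),(472,499),(113,351)],(410,190)),.085)
rep("blue",B); print("bar",cast(c,f([(374,296)],(410,190)),.132))
rep("base",cast(c,f([(140,200),(518,116),(574,382),(188,465)],(140,170)),.081))
E
```

```text
blue [ 0.4979 -0.41    0.085 ] sides [0.11  0.16  0.109 0.161] angles of long, short [-112.93  -22.92]
bar [[ 0.49778085 -0.40813944  0.132     ]]
base [0.5488 0.1319 0.081 ] sides [0.11  0.159 0.11  0.161] angles of long, short [-78.44  11.35]
```

```bash
python3 -m crank '[[1,[25,-8,0],0.05],[1,[50,-15,0],0.1],[1,[75,-23,0],0.15],[1,[100,-30,0],0.2],[1,[125,-38,0],0.26],[1,[150,-46,0],0.31],[1,[175,-53,0],0.36],[1,[200,-61,0],0.42],[1,[225,-68,0],0.47],[1,[250,-76,0],0.52],[1,[275,-83,0],0.57],[1,[300,-91,0],0.63],[1,[325,-99,0],0.68],[1,[342,-104,0],0.723],[1,[342,-104,0],0.723],[1,[342,-104,0],0.723],[1,[342,-104,0],0.723]]'; cat > d.py <<'E'
from h import *
import sys
# usage: d.py x y z yawdeg -> shift in tool axes (mm), turn
x,y,z,a=map(float,sys.argv[1:5]); s=arm.state(); R=np.array(s["tool_rot"]); p=np.array(s["tool_pos"])
yaw=np.degrees(np.arctan2(R[1,0],R[0,0]))
print(s["time"],p.round(4),"yaw",yaw.round(2),"shift",(R.T@(np.array([x,y,z])-p)*1e3).round(1),"turn",np.radians(yaw-a).round(4),"w",s["width"],"F",np.round(s["force"],1),"ff",s["finger_force"],"q",np.round(s["joint_positions"],2))
E
python3 d.py .498 -.409 .106 -22.9
```

```text
time: 1.85
tool_pos: [0.4972, -0.4093, 0.2057]
tool_rot: [[0.921, -0.389, -0.0], [-0.389, -0.921, 0.0], [-0.0, 0.0, -1.0]]
force: [-0.3, -0.2, 0.7]
width: 1.001
finger_force: 0.0
1.85 [ 0.4972 -0.4093  0.2057] yaw -22.89 shift [ 0.6 -0.6 99.7] turn 0.0001 w 1.000976369520922 F [-0.3 -0.2  0.7] ff 0.0 q [-0.86  0.23  1.57 -0.    1.34  1.11]
```

```bash
python3 -m crank '[[1,[1,-1,15],0],[1,[1,-1,30],0],[1,[1,-1,45],0],[1,[1,-1,60],0],[1,[1,-1,75],0],[1,[1,-1,87],0],[1,[1,-1,95],0],[1,[1,-1,99],0],[1,[1,-1,99],0],[0.4,[1,-1,99],0],[0,[1,-1,99],0],[-0.4,[1,-1,99],0],[-0.8,[1,-1,99],0],[-1,[1,-1,99],0],[-1,[1,-1,99],0],[-1,[1,-1,99],0],[-1,[1,-1,99],0],[-1,[1,-1,99],0],[-1,[1,-1,99],0],[-1,[1,-1,99],0]]'; python3 d.py .498 -.409 .106 -22.9
```

```text
time: 3.85
tool_pos: [0.4993, -0.4083, 0.1069]
tool_rot: [[0.921, -0.389, -0.0], [-0.389, -0.921, -0.0], [-0.0, 0.0, -1.0]]
force: [-0.8, -0.1, -0.6]
width: -0.001
finger_force: 0.0
3.85 [ 0.4993 -0.4083  0.1069] yaw -22.87 shift [-0.9  1.1  0.9] turn 0.0005 w -0.0014357517327788308 F [-0.8 -0.1 -0.6] ff 0.0 q [-0.86  0.33  1.64 -0.    1.17  1.11]
```

```bash
python3 - <<'E'
from h import *
c=snap("side"); t=snap("top")
a=cv2.resize(c["pixels"][150:480,150:450],None,fx=1.8,fy=1.8); b=t["pixels"][170:330,400:560]; b=cv2.resize(b,None,fx=1.6,fy=1.6)
o=np.zeros((594,800,3),np.uint8); o[:a.shape[0],:a.shape[1]]=a; o[:256,542:798]=b
cv2.imwrite("pics/c.png",o[:,:,::-1])
E
```

```text
(no output)
```

View pics/c.png

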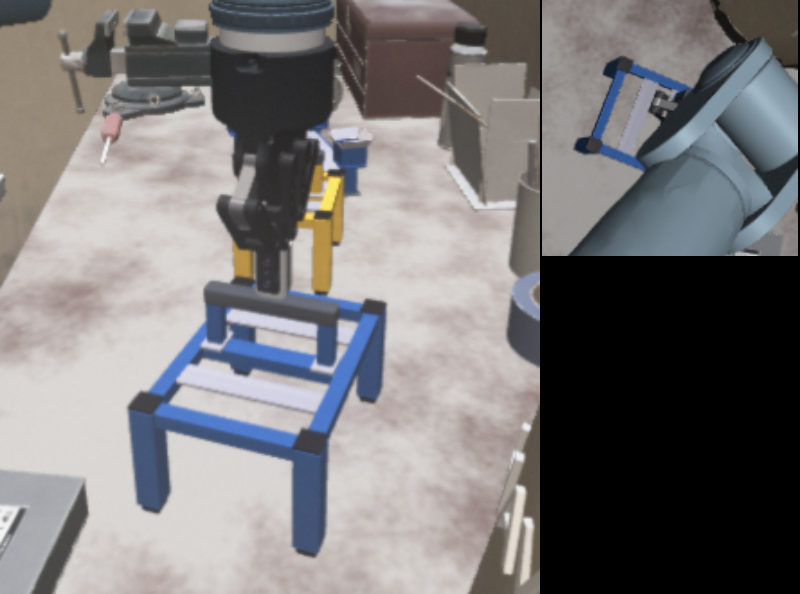

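The side view shows the shut fingers on the far (+y) side of the bar, around (272,290) in the crop, and the frame looks unmoved. I'll check the calibration by comparing where the known TCP and bar should project with what I see.

```bash
python3 - <<'E'
from h import *
c=snap("side",None); cv2.imwrite("pics/s1.png",c["pixels"][:,:,::-1])
f=lambda uv:((np.array(uv)-[150,150])*1.8).round(0).tolist()
p=np.array([.4993,-.4083,.1069]); a=np.radians(-22.9); x=np.array([np.cos(a),np.sin(a),0])
print("tcp, tcp+20mm up, +100",f(proj(c,[p,p+[0,0,.02],p+[0,0,.1]])))
b=np.array([.4979,-.41,.132]); print("bar top ends/mid",f(proj(c,[b-.048*x,b,b+.048*x])))
y=np.array([-np.sin(a),np.cos(a),0]); o=b.copy();o[2]=.085
print("caps",f(proj(c,[o+sx*.055*x+sy*.08*y for sx in(-1,1) for sy in(-1,1)])))
# observed near caps, cast on z=.085; bar ends on .132 (crop coords)
g=lambda q:np.array(q)/1.8+150
print(cast(c,[g((147,404)),g((313,440)),g((374,306))],.085).round(4)); print(cast(c,[g((209,287)),g((336,312))],.132).round(4))
E
```

```text
tcp, tcp+20mm up, +100 [[272.0, 325.0], [272.0, 300.0], [272.0, 193.0]]
bar top ends/mid [[206.0, 283.0], [270.0, 295.0], [338.0, 307.0]]
caps [[146.0, 405.0], [242.0, 285.0], [310.0, 444.0], [373.0, 309.0]]
[[ 0.417  -0.4615  0.085 ]
 [ 0.5197 -0.5013  0.085 ]
 [ 0.5809 -0.353   0.085 ]]
[[ 0.4561 -0.3972  0.132 ]
 [ 0.5402 -0.4345  0.132 ]]
```

```bash
python3 - <<'E'
from h import *
c=cv2.imread("pics/s1.png"); t=snap("top")["pixels"][:,:,::-1]
a=cv2.resize(c[210:350,250:350],None,fx=4,fy=4,interpolation=cv2.INTER_CUBIC)
b=cv2.resize(t[180:280,430:530],None,fx=4,fy=4,interpolation=cv2.INTER_CUBIC)
o=np.zeros((560,800,3),np.uint8); o[:,:400]=a; o[:400,400:]=b
cv2.imwrite("pics/e.png",o)
E
```

```text
(no output)
```

View pics/e.png

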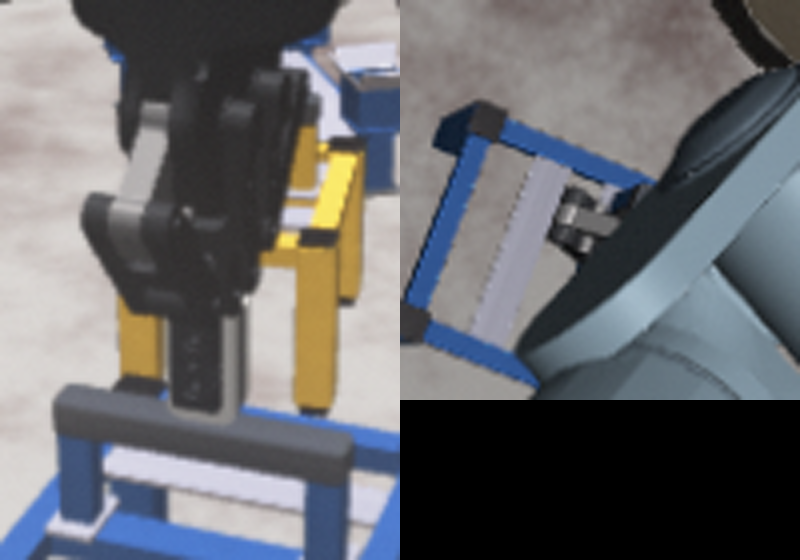

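The tip's rounded end shows over the bar's top face at (205,420). The reported TCP would be at (204,482), so the real fingertips are about 22–25 mm higher than reported, and the fingers closed just above the bar. I'll lift, open, come down about 24 mm deeper and look before closing.

```bash
python3 -m crank '[[-1,[0,0,-10],0],[-1,[0,0,-20],0],[-1,[0,0,-30],0],[0,[0,0,-30],0],[1,[0,0,-30],0],[1,[0,0,-30],0],[1,[0,0,-30],0],[1,[0,0,-30],0],[1,[0,0,-30],0],[1,[0,0,-30],0],[1,[0,0,-20],0],[1,[0,0,-10],0],[1,[0,0,-2],0],[1,[0,0,5],0],[1,[0,0,11],0],[1,[0,0,16],0],[1,[0,0,20],0],[1,[0,0,20],0],[1,[0,0,20],0]]'; python3 - <<'E'
from h import *
c=snap("side"); c=c["pixels"][:,:,::-1]
a=cv2.resize(c[180:350,230:370],None,fx=3.5,fy=3.5,interpolation=cv2.INTER_CUBIC)
cv2.imwrite("pics/f.png",a)
E
```

```text
time: 5.95
tool_pos: [0.4994, -0.4084, 0.0871]
tool_rot: [[0.921, -0.389, 0.0], [-0.389, -0.921, -0.0], [0.0, 0.0, -1.0]]
force: [0.6, 0.2, 1.3]
width: 1.002
finger_force: 0.0
```

View pics/f.png

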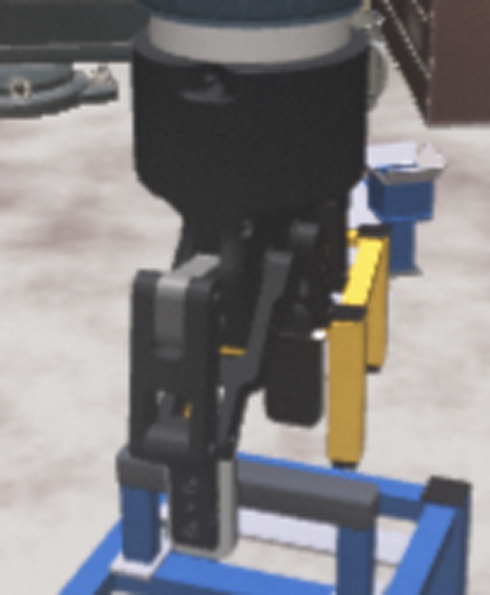

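The near finger is now in front of the bar, with its tip at (203,550) in the crop, and the far finger is behind it at (295,422). So it straddles; I'll check the centring and real tip height from these two tips.

```bash
python3 - <<'E'
from h import *
c=snap("side")
uv=(np.array([(203,552),(295,424)])+.5)/3.5-.5+[230,180]
a=np.radians(-22.9);x=np.array([np.cos(a),np.sin(a),0]);y=np.array([-np.sin(a),np.cos(a),0])
for h in(.07,.08,.09,.1,.11,.12,.13):
    P=cast(c,uv,h); d=P[1]-P[0]; print(h,"mid",P.mean(0).round(4),"dx,dy",(d@x).round(4),(d@y).round(4))
E
```

```text
0.07 mid [ 0.5039 -0.3176  0.07  ] dx,dy 0.0008 0.1087
0.08 mid [ 0.5032 -0.334   0.08  ] dx,dy 0.0008 0.1055
0.09 mid [ 0.5025 -0.3505  0.09  ] dx,dy 0.0008 0.1023
0.1 mid [ 0.5018 -0.3669  0.1   ] dx,dy 0.0008 0.0991
0.11 mid [ 0.5011 -0.3833  0.11  ] dx,dy 0.0007 0.0959
0.12 mid [ 0.5004 -0.3998  0.12  ] dx,dy 0.0007 0.0927
0.13 mid [ 0.4997 -0.4162  0.13  ] dx,dy 0.0007 0.0895
```

```bash
python3 -m crank '[[0.6,[0,0,0],0],[0.3,[0,0,0],0],[0,[0,0,0],0],[-0.3,[0,0,0],0],[-0.5,[0,0,0],0],[-0.7,[0,0,0],0],[-1,[0,0,0],0],[-1,[0,0,0],0],[-1,[0,0,0],0],[-1,[0,0,0],0]]'; python3 - <<'E'
from h import *
c=snap("side"); c=c["pixels"][:,:,::-1]
a=cv2.resize(c[180:430,200:400],None,fx=2.4,fy=2.4,interpolation=cv2.INTER_CUBIC)
cv2.imwrite("pics/g.png",a)
E
```

```text
time: 7.05
tool_pos: [0.4993, -0.4087, 0.0873]
tool_rot: [[0.921, -0.389, 0.0], [-0.389, -0.921, -0.001], [0.001, 0.001, -1.0]]
force: [-1.1, -2.9, 2.8]
width: 0.145
finger_force: 60.0
```

View pics/g.png

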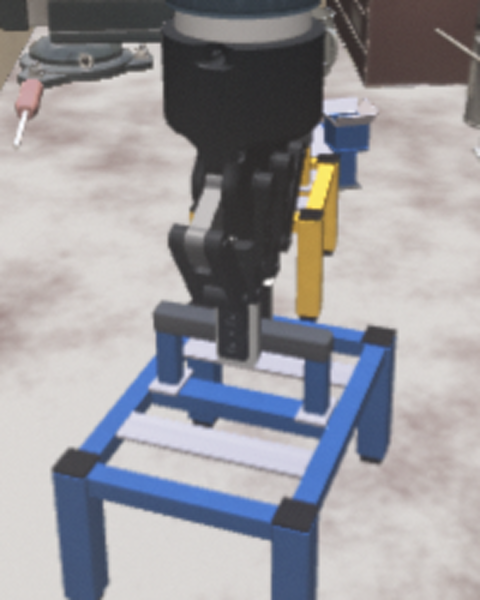

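Gripped: 60 N at the pads, opening 0.145, bar between them. Now lift 200 mm so the feet pass well above the yellow handle.

```bash
python3 -m crank '[[-1,[0,0,-3],0],[-1,[0,0,-8],0],[-1,[0,0,-15],0],[-1,[0,0,-25],0],[-1,[0,0,-37],0],[-1,[0,0,-50],0],[-1,[0,0,-65],0],[-1,[0,0,-80],0],[-1,[0,0,-95],0],[-1,[0,0,-110],0],[-1,[0,0,-125],0],[-1,[0,0,-140],0],[-1,[0,0,-155],0],[-1,[0,0,-170],0],[-1,[0,0,-182],0],[-1,[0,0,-191],0],[-1,[0,0,-197],0],[-1,[0,0,-200],0],[-1,[0,0,-200],0],[-1,[0,0,-200],0]]'; python3 d.py .5496 .132 .287 11.45
```

```text
time: 9.1
tool_pos: [0.4991, -0.4081, 0.2861]
tool_rot: [[0.921, -0.389, -0.001], [-0.389, -0.921, 0.001], [-0.001, -0.001, -1.0]]
force: [0.1, -0.5, -7.0]
width: 0.145
finger_force: 58.9
9.1 [ 0.4991 -0.4081  0.2861] yaw -22.87 shift [-1.634e+02 -5.172e+02 -4.000e-01] turn -0.5991 w 0.14477437108353017 F [ 0.1 -0.5 -7. ] ff 58.92944097518921 q [-0.86  0.18  1.49  0.    1.48  1.11]
```

```bash
python3 -m crank '[[-1,[-3,-9,0],-0.01],[-1,[-8,-26,0],-0.03],[-1,[-16,-50,0],-0.06],[-1,[-26,-82,0],-0.1],[-1,[-36,-115,0],-0.14],[-1,[-47,-148,0],-0.18],[-1,[-57,-181,0],-0.22],[-1,[-68,-214,0],-0.26],[-1,[-78,-247,0],-0.3],[-1,[-88,-280,0],-0.34],[-1,[-99,-313,0],-0.38],[-1,[-109,-346,0],-0.42],[-1,[-120,-379,0],-0.46],[-1,[-130,-412,0],-0.5],[-1,[-140,-444,0],-0.54],[-1,[-149,-473,0],-0.57],[-1,[-156,-494,0],-0.585],[-1,[-161,-508,0],-0.595],[-1,[-163,-515,0],-0.599],[-1,[-163,-517,0],-0.599]]'; python3 -m crank '[[-1,[0,0,0],0],[-1,[0,0,0],0],[-1,[0,0,0],0]]' >/dev/null; python3 d.py .5496 .132 .18 11.45
python3 - <<'E'
from h import *
t=snap("top"); s=snap("side")
a=t["pixels"][130:330,100:320]; b=cv2.resize(s["pixels"][120:290,220:420],None,fx=2,fy=2)
o=np.zeros((500,800,3),np.uint8); o[:400,:400]=cv2.resize(a,(400,364))[:400] if 0 else np.pad(cv2.resize(a,(400,364)),((0,36),(0,0),(0,0))); o[:340,400:]=b
cv2.imwrite("pics/i.png",o[:,:,::-1])
# base unmoved? project cups for reference; expected feet
E
```

```text
time: 11.1
tool_pos: [0.5497, 0.132, 0.2869]
tool_rot: [[0.98, 0.2, -0.0], [0.2, -0.98, -0.0], [-0.0, 0.0, -1.0]]
force: [-0.0, -1.0, -5.0]
width: 0.145
finger_force: 58.9
11.4 [0.5501 0.1306 0.2869] yaw 11.38 shift [ -0.2  -1.5 106.9] turn -0.0013 w 0.14837189911144147 F [-0.2  0.2 -5.9] ff 58.92909228801727 q [ 0.03 -0.01  1.69 -0.    1.46  1.4 ]
```

View pics/i.png

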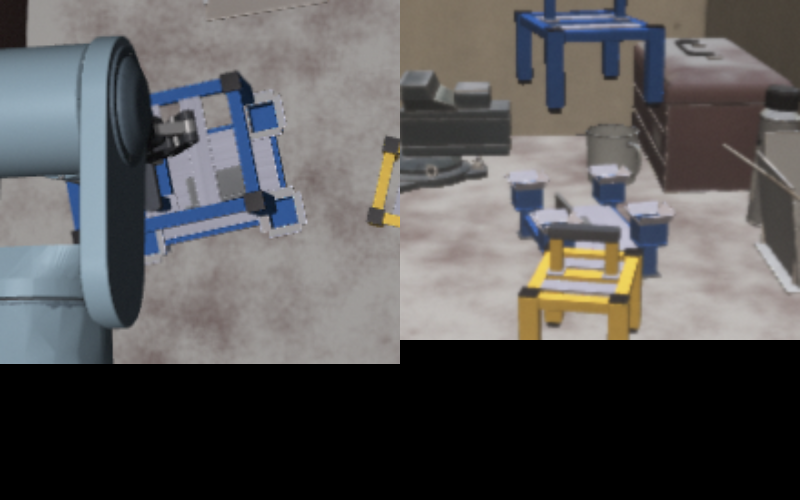

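The frame hangs level over the base. Two of its caps show in the top crop at (230,82) and (253,201). I'll check these against where they should be.

```bash
python3 - <<'E'
from h import *
c=snap("top")
uv=np.array([(230,82),(253,201)])/(400/220)+[100,130]
C=np.array([.5488,.1319,.284]);a=np.radians(11.45);x=np.array([np.cos(a),np.sin(a),0]);y=np.array([-np.sin(a),np.cos(a),0])
P=cast(c,uv,.284); E=np.array([C+.055*x-.08*y,C-.055*x-.08*y])
print(P.round(4),((P-E)@np.c_[x,y]*1e3).round(1))
E
python3 d.py .5496 .132 .18 11.45
```

```text
[[0.618  0.0629 0.284 ]
 [0.5104 0.0419 0.284 ]] [[-0.8 -1.4]
 [-0.5 -0.6]]
11.55 [0.5501 0.1309 0.2869] yaw 11.4 shift [ -0.3  -1.2 106.9] turn -0.0008 w 0.15116731713347006 F [-0.7  0.5 -6. ] ff 58.92914056777954 q [ 0.03 -0.01  1.69 -0.    1.46  1.41]
```

```bash
python3 -m crank '[[-1,[0,-1,5],0],[-1,[0,-1,13],0],[-1,[0,-1,23],0],[-1,[0,-1,34],0],[-1,[0,-1,45],0],[-1,[0,-1,56],0],[-1,[0,-1,67],0],[-1,[0,-1,78],0],[-1,[0,-1,88],0],[-1,[0,-1,96],0],[-1,[0,-1,103],0],[-1,[0,-1,108],0],[-1,[0,-1,112],0],[-1,[0,-1,116],0],[-1,[0,-1,120],0],[-1,[0,-1,124],0],[-1,[0,-1,128],0],[-1,[0,-1,131],0],[-1,[0,-1,134],0],[-1,[0,-1,134],0]]'; python3 d.py .5496 .132 .131 11.45
```

```text
time: 13.55
tool_pos: [0.5495, 0.1324, 0.1523]
tool_rot: [[0.98, 0.198, -0.001], [0.198, -0.98, -0.0], [-0.001, -0.0, -1.0]]
force: [0.2, -0.7, -6.2]
width: 0.148
finger_force: 58.9
13.55 [0.5495 0.1324 0.1523] yaw 11.45 shift [ 0.1  0.4 21.3] turn -0.0 w 0.14792308677329785 F [ 0.2 -0.7 -6.2] ff 58.9175945520401 q [0.04 0.1  1.82 0.   1.22 1.41]
```

Already 16 mm below the mouth plane with no contact force. Going on slowly.

```bash
python3 -m crank '[[-1,[0,0,3],0],[-1,[0,0,6],0],[-1,[0,0,9],0],[-1,[0,0,12],0],[-1,[0,0,14],0],[-1,[0,0,16],0],[-1,[0,0,18],0],[-1,[0,0,19],0],[-1,[0,0,20],0],[-1,[0,0,20],0],[-1,[0,0,20],0]]'; python3 d.py .5496 .132 .131 11.45
```

```text
time: 14.65
tool_pos: [0.5499, 0.1324, 0.133]
tool_rot: [[0.98, 0.199, 0.0], [0.199, -0.98, 0.0], [0.0, -0.0, -1.0]]
force: [-0.1, -0.2, -4.3]
width: 0.15
finger_force: 58.9
14.65 [0.5499 0.1324 0.133 ] yaw 11.45 shift [-0.4  0.4  2. ] turn -0.0 w 0.14965023924745555 F [-0.1 -0.2 -4.3] ff 58.91801297664642 q [0.04 0.13 1.83 0.   1.18 1.41]
```

```bash
python3 -m crank '[[-1,[0,0,1],0],[-1,[0,0,1.5],0],[-1,[0,0,2],0],[-1,[0,0,2.5],0],[-1,[0,0,2.5],0],[-1,[0,0,2.5],0],[-1,[0,0,2.5],0]]'
```

```text
time: 15.35
tool_pos: [0.5501, 0.1324, 0.1313]
tool_rot: [[0.98, 0.199, 0.0], [0.199, -0.98, -0.0], [0.0, 0.0, -1.0]]
force: [-5.4, -0.1, 5.9]
width: 0.149
finger_force: 60.3
```

Contact at the expected height, with Fz changing from -6 N to +6 N. Release and rise.

```bash
python3 -m crank '[[-0.7,[0,0,0],0],[-0.4,[0,0,0],0],[0,[0,0,0],0],[0.5,[0,0,0],0],[1,[0,0,0],0],[1,[0,0,0],0],[1,[0,0,0],0],[1,[0,0,0],0],[1,[0,0,-8],0],[1,[0,0,-20],0],[1,[0,0,-35],0],[1,[0,0,-55],0],[1,[0,0,-75],0],[1,[0,0,-95],0],[1,[0,0,-115],0],[1,[0,0,-130],0],[1,[0,0,-140],0],[1,[0,0,-140],0],[1,[0,0,-140],0]]'
python3 - <<'E'
from h import *
t=snap("top"); s=snap("side")
a=np.pad(cv2.resize(t["pixels"][130:330,100:320],(400,364)),((0,36),(0,0),(0,0))); b=cv2.resize(s["pixels"][120:290,220:420],None,fx=2,fy=2)
o=np.zeros((400,800,3),np.uint8); o[:,:400]=a; o[:340,400:]=b
cv2.imwrite("pics/j.png",o[:,:,::-1])
E
```

```text
time: 17.25
tool_pos: [0.5495, 0.1324, 0.2699]
tool_rot: [[0.98, 0.198, -0.001], [0.198, -0.98, -0.0], [-0.001, -0.0, -1.0]]
force: [-1.0, -0.3, 0.6]
width: 1.002
finger_force: 0.0
```

View pics/j.png

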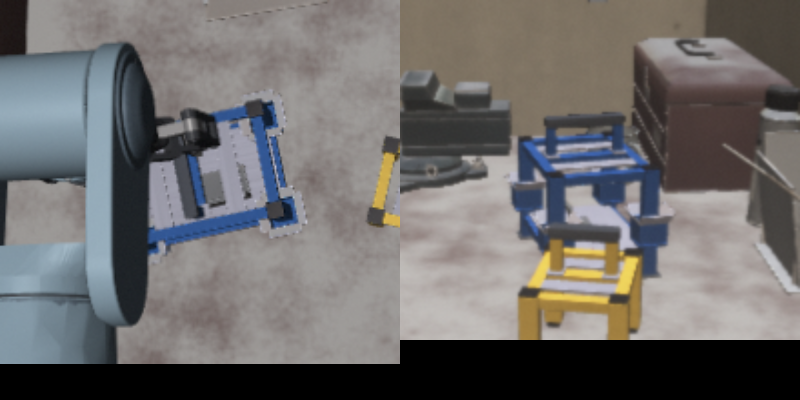

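The frame stands level with its posts in the cups (caps at (258,108) and (279,209) in the crop). The gripper is clear above it and the yellow frame hasn't moved.

```bash
python3 -c "
from workcell import order
print(order.sign_off())"
```

```text
the job is handed in; nothing more can be done
None
```

The blue frame stands level in the base's four cups, set down gently and released; the yellow frame was not moved, and I handed the job in at about 17 s (sign-off returned no verdict).

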